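Chock the rolling pin on the sloping draining board

ROBOT

A 6-joint arm with a two-finger parallel gripper is mounted at the origin on the work surface. World frame = base frame: x ahead of the robot, y to its left, z up, the work surface at z = 0. Lengths are in m, angles in degrees, forces in N, time in s.
With the tool pointing down it reaches from about 0.4 to 0.825 m from the base axis. Payload 7 kg.
Tool frame: the origin (TCP) lies on the mounting face of the last link; the fingertips stand 178 mm ahead of it and the grasp point (between the pads) lies 159 mm ahead of it; z points along the fingers, y is the direction in which the jaws open and shut (so a half turn about z gives the same grasp; the last joint's range is limited). The gripper opens to 88 mm and grips with 3 to 60 N. Pads are 19 mm wide; open, the fingers measure 130 mm over their backs; the gripper's body (78 mm by 193 mm) begins 47 mm behind the grasp point.
Start: joints at [16.507, 20.546, 0.682, 0, -70.136, -16.507], TCP at [0.675, -0, 0.405] pointing down, gripper open.
Joint ranges: [-176.03, 176.03], [-82.01, 121.73], [-58.28, 71.71], [-173.87, 95.51], [-174.79, -0.11], [-173.66, 173.66]. Speed limits (degrees/s): [136.94, 136.94, 172.46, 180, 180, 180].

INTERFACE

Orientations are given as [roll, pitch, yaw] about the fixed x, y, z axes, in that order (R = Rz(yaw) Ry(pitch) Rx(roll)).
In Python, from plant import r gives the robot as it stands. The module is installed in compiled form; this text tells all that it offers.
- The arm moves only by the tool carry_out, never from a script. Its argument "plan" is a list of rows, each a list of 3 entries, a list of its own where there are three numbers: the shift along the tool's x, y, z in m, then the turn, a rotation vector about the tool's x, y, z in degrees, then the closure in counts, from 0 (fully open) to 255 (shut). In form: [[[x, y, z], [ax, ay, az], hand], ...]. A call has 1 to 12 rows; each row shifts and turns the commanded pose from where the row before left it, along the tool's axes as they then stand; what a row does not reach is not made up. A row lasts 1/12 s, in which the tool goes at most 41.7 mm and 7.16 degrees, less where a joint would pass 70% of its speed; a pose out of reach is approached as far as the arm can. A call is refused whole if a number of a shift passes 0.0417 or a number of a turn 7.16, either way. A call with a gripper value outside its range is refused whole. The fingers move at their own pace and stop on an object; "grip_force" is the grip in N (left out, the last holds). Time passes only in rows, so rows that do not move let the fingers close. It gives the time, the measured TCP pose, the force and the opening at its end, in the units of the state.
- r.get_state(): the state, without advancing time (a new reading comes with each control period).
- r.capture(name): name is "scene" or "side" or "wrist"; returns the picture (400x640x3 uint8, red, green, blue); there is no depth.
- r.get_calibration(name): a dict with "K" (3x3 intrinsics, pixels), "rvec" (rotation vector, rad) and "tvec" (3), from world to camera coordinates, as OpenCV has them. Camera axes: x right, y down, z forward; pixel columns grow to the right and rows downward; lengths in m; the calibration is good to about 2 mm. A picture is of the moment at which its call begins: read the wrist's pose just before it. get_calibration takes no time and is no camera call; for the wrist camera it gives the pose at the moment of the call.
- r.close_job(): hands the job in, once; it reports no verdict.
The state is a dict: "time_s": time; "joints": joint angles; "qd": joint speeds; "joint_torque": joint torques, N m; "tcp_pos": TCP position; "eef_rot": TCP orientation; "contact_force": force on the tool from outside, world axes, zero at the start; "moment": the same for the moment, N m; "gripper_width": finger opening in m.
Only numpy, scipy, OpenCV 4.12 (cv2) and the standard library are available. Lean on these libraries where they do the work, as an engineer would, in place of code of your own. Each camera call takes 0.05 s, during which the arm holds its last target. There are 200 camera calls.

TASK

Leave the washed rolling pin to dry on the sloping draining board, which has no lip at its low edge. First set the wooden chock squarely on the board, its two wedges pointing uphill, and let go of it; then lay the pin across the slope on the uphill side, ease it gently down until you feel it press snugly on both wedges, and only then release it, centred on the chock, so that it never drops or rolls freely and both stay put. Leave the jar and the mug where they are.

Things in the scene. Friction and masses are not known exactly. Their poses are not given: they have to be found in the camera images.
- rack: Steel draining board on a fixed black frame with a 16 mm high drip tray before its low edge. Origin on the counter under the middle of the low edge; x level, uphill; z up. Flat plate 280 (uphill) x 240 x 10 mm; its top face starts 30 mm above the origin and rises at 0.10 to 0.22 rad: differs each time, not given, so feel or look for it. Stiff friction hinge: the slope holds under loads to 60 N.
- chock_bar (a point): Dark wooden chock, 0.2-0.4 kg, flat on the counter: bar 130 x 20 x 34 mm high; from one face of it stick out two wedges 30 mm wide, 70 mm apart, sloping straight from 28 mm high at the bar (x = 10 mm) to 2 mm at the tips (x = 54). Point: the bar's centre, 17 mm above the flat sole; x towards the wedge tips, y along the bar, z up. Grip across the bar's middle, one finger between the wedges.
- pin_center (a point): Wooden rolling pin, 0.25-0.5 kg: barrel 150 mm long, 50 mm across; stub handles 25 mm long, 22 mm across. Point: its centre; x along its axis (y, z turn as it rolls). Starts level in the cradle, centre 45 mm up, barrel clear at the sides; lift straight up. Snug on board and wedges its centre is at x = 64, z = 8 mm in the chock_bar frame, with 29 mm between barrel and bar for a finger.
- cradle: Fixed wooden cradle of the pin, 200 mm long (x), 50 mm wide (y), 43 mm high at its two notched end plates, which stand 88 mm either side of the middle. Origin at the middle of its underside.
- jar: Bystander: glass jar with a blue lid, 52 mm across, 100 mm high, standing; origin at the centre of its underside.
- mug: Bystander: white mug, 80 mm across, 90 mm high, standing; origin at the centre of its underside.
Mind the look-alikes: they are no part of the job. Several things look just like the part that bears chock_bar: the one meant starts farthest from the robot's base.

How it is judged:
By the outcome, as a careful person would: the job done as asked, in the order asked, and still so for the second after the job is handed in, with the robot touching nothing.
It also fails if it takes over 67 s, if anything falls off the work surface, if the arm or the gripper's body presses on something with over 40 N, if the wrist force passes 120 N, or if a joint passes its speed limit or range.

## Working session

There is one attempt and no reset: what is moved stays moved. The work goes in short steps, Python scripts to look and compute and a tool call to move; the robot and the scene stay as the last step left them, time stands still between calls to the robot, and variables do not carry over. Pictures are saved under pics/ and viewed, about 8 in all and at most 12, crops included, and the job is handed in when it is done.

Besides the shell and the picture viewer there is one more tool, called after ">>>" as name([rows], argument=value, ...), one row to a line, values as JSON. carry_out: Moves the arm, as the interface text tells. Its arguments: {"type":"object","properties":{"plan":{"type":"array","items":{"type":"array"}},"grip_force":{"type":"number"}},"required":["plan"]}

```bash
mkdir -p pics; ls; cat > h.py <<'E'
import numpy as np,cv2
from plant import r
def cal(n):
    c=r.get_calibration(n);K=np.array(c["K"],float);R=cv2.Rodrigues(np.array(c["rvec"],float))[0];t=np.array(c["tvec"],float).ravel();return K,R,t
def ray(c,p):
    K,R,t=c;d=R.T@np.linalg.solve(K,[p[0],p[1],1]);return -R.T@t,d
def onz(c,p,z):
    o,d=ray(c,p);return o+d*(z-o[2])/d[2]
def proj(c,P):
    K,R,t=c;q=K@(R@np.array(P,float)+t);return q[:2]/q[2]
def tri(c1,p1,c2,p2):
    o1,d1=ray(c1,p1);o2,d2=ray(c2,p2)
    s=np.linalg.lstsq(np.c_[d1,-d2],o2-o1,rcond=None)[0]
    a=o1+d1*s[0];b=o2+d2*s[1];return (a+b)/2,np.linalg.norm(a-b)
def shot(n,f):
    im=r.capture(n);cv2.imwrite(f"pics/{f}.png",im[:,:,::-1]);return im
E
python3 - <<'E'
from h import *
print(r.get_state())
a=shot("scene","scene0");b=shot("side","side0");shot("wrist","wrist0")
for n in("scene","side","wrist"):
    c=cal(n);print(n,c[0].tolist(),(-c[1].T@c[2]).round(3),c[1][2].round(3))
E
```

```text
pics
{'time_s': 0.0, 'joints': array([ 1.65090873e+01,  2.05913611e+01,  6.33661772e-01, -2.04724235e-02,
       -7.01351788e+01, -1.65069009e+01]), 'qd': array([ 0.04073678, -0.06380252, -0.03645026,  0.03556351, -0.00645399,
        0.04487244]), 'joint_torque': array([-8.00930356e-04, -5.82726967e+01,  2.93058443e+01,  6.99745238e+00,
        6.93249181e-03, -2.06530804e-04]), 'tcp_pos': array([6.74805649e-01, 2.60525015e-05, 4.03721315e-01]), 'eef_rot': array([ 1.79905481e+02, -7.93999202e-03, -9.00047792e+01]), 'contact_force': array([ 0.03822383,  0.01482972, -0.42465019]), 'moment': array([-0.01684268,  0.03014062,  0.02511343]), 'gripper_width': 0.08758496492439949}
scene [[411.45449317389483, 0.0, 316.5349247914541], [0.0, 411.45449317389483, 198.33673678757157], [0.0, 0.0, 1.0]] [1.33  0.434 0.839] [-0.673 -0.384 -0.632]
side [[499.09814631071436, 0.0, 321.5993928062578], [0.0, 499.09814631071436, 197.12762869909812], [0.0, 0.0, 1.0]] [0.347 1.26  0.779] [ 0.114 -0.861 -0.496]
wrist [[308.6542704610151, 0.0, 328.6560288937139], [0.0, 308.6542704610151, 196.83792159608512], [0.0, 0.0, 1.0]] [ 0.674 -0.065  0.383] [-0.     0.243 -0.97 ]
```

View pics/scene0.png

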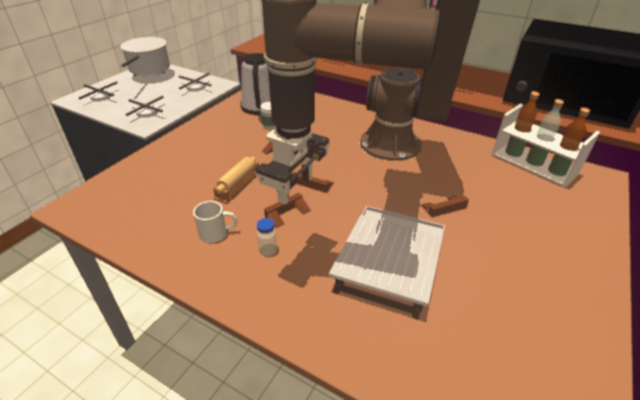

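View pics/side0.png

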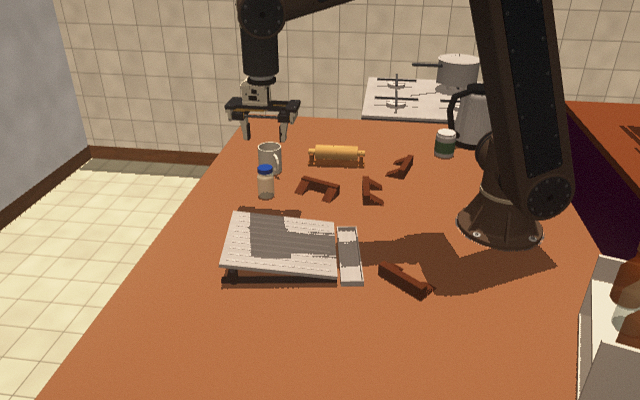

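The scene view shows four dark chocks. Their side-view pixels are A (318,187), B (371,190), C (401,167) and D (405,280). The pin is at side (336,155), the jar at (265,182), the mug at (269,160), and the rack at (285,245) with its low edge towards the robot. By eye A is the farthest from the base, so I'll measure it and confirm in a crop.

```bash
python3 - <<'E'
from h import *
c=cal("side");s=cal("scene")
for n,p in dict(A=(318,187),B=(371,190),C=(401,167),D=(405,280)).items():
    P=onz(c,p,.017);print(n,P.round(3),np.hypot(*P[:2]).round(3),proj(s,P).round(0))
print("pin",onz(c,(336,155),.045).round(3),"jar",onz(c,(265,198),0).round(3),"mug",onz(c,(268,176),0).round(3))
im=cv2.imread("pics/side0.png")
a=cv2.resize(im[130:220,240:440],(800,360),interpolation=cv2.INTER_CUBIC)
b=cv2.resize(im[195:305,200:460],(567,240),interpolation=cv2.INTER_CUBIC)
o=np.zeros((600,800,3),np.uint8);o[:360]=a;o[360:,:567]=b
cv2.imwrite("pics/crop1.png",o)
E
```

```text
A [ 0.543 -0.127  0.017] 0.558 [285. 208.]
B [ 0.374 -0.131  0.017] 0.397 [312. 179.]
C [ 0.28  -0.311  0.017] 0.418 [283. 151.]
D [0.272 0.304 0.017] 0.408 [449. 204.]
pin [ 0.507 -0.315  0.045] jar [ 0.702 -0.062  0.   ] mug [ 0.726 -0.21   0.   ]
```

View pics/crop1.png

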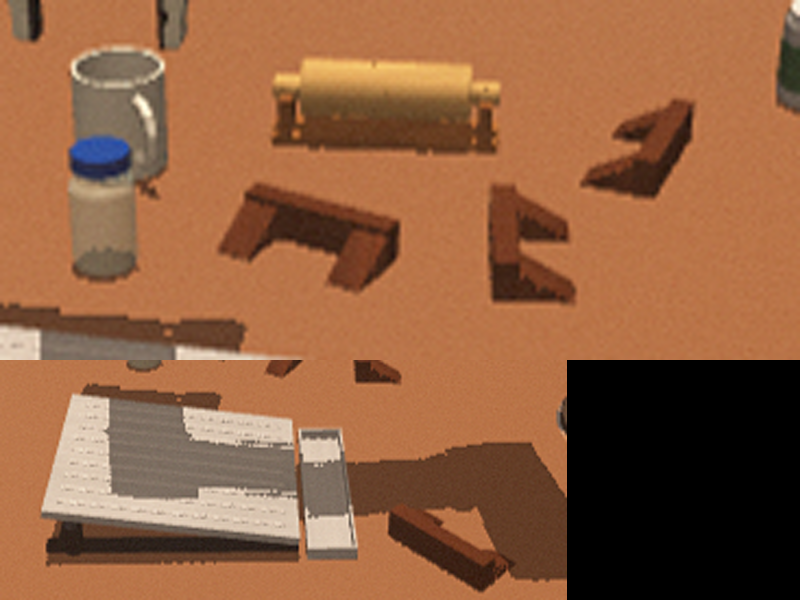

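View pics/wrist0.png

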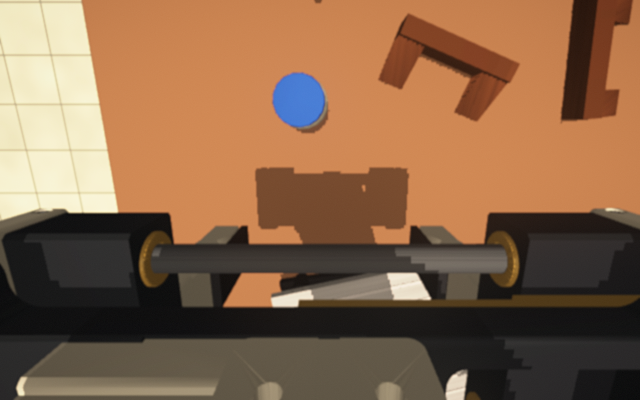

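Crop 1 confirms A, lying at (304–340, 176–200) in the full side picture. At 0.558 m it is clearly the farthest; B, C and D are at about 0.40–0.42 m. In the wrist picture, A's bar top runs from about (407,14) to (519,66), with its wedges pointing towards +y. Next I'll get the chock, rack and pin poses.

```bash
python3 - <<'E'
from h import *
c=cal("side");s=cal("scene");w=cal("wrist")
a=onz(w,(408,14),.034);b=onz(w,(519,66),.034);print("chock back top corners",a.round(4),b.round(4),np.linalg.norm(a-b))
a2=onz(c,(304.5,176),.034);b2=onz(c,(339.8,185.5),.034);print("side",a2.round(4),b2.round(4),np.linalg.norm(a2-b2))
# pin ends side/scene
im=cv2.imread("pics/side0.png");hs=cv2.cvtColor(im,cv2.COLOR_BGR2HSV)
for n,cc in(("side",c),("scene",s)):
    im=cv2.imread(f"pics/{n}0.png").astype(int);B,G,R=im[...,0],im[...,1],im[...,2]
    m=((G>0.62*R)&(B<0.6*R)&(R>120)).astype(np.uint8)
    k,l,st,ce=cv2.connectedComponentsWithStats(m)
    for i in range(1,k):
        if st[i,4]>150: 
            ys,xs=np.where(l==i);re=cv2.minAreaRect(np.c_[xs,ys].astype(np.float32));P=onz(cc,re[0],.045)
            print(n,st[i],np.round(re[0],1),np.round(re[1],1),round(re[2],1),P.round(3))
low=[(334,221.6),(336.7,277.5)];hi=[(233,211),(219.7,266)]
L=[onz(c,p,.03) for p in low];print("low",[x.round(4) for x in L],np.linalg.norm(L[0]-L[1]))
for z in(.058,.07,.08,.092):
    H=[onz(c,p,z) for p in hi];print(z,[x.round(4) for x in H],[np.linalg.norm(h-l).round(4) for h,l in zip(H,L)],np.linalg.norm(H[0]-H[1]).round(4))
# enlarged scene crop of the rack for corners
sc=cv2.imread("pics/scene0.png");o=cv2.resize(sc[195:320,320:460],(672,600),interpolation=cv2.INTER_CUBIC);cv2.imwrite("pics/rack_sc.png",o)
E
```

```text
chock back top corners [ 0.5935 -0.1688  0.034 ] [ 0.4732 -0.1194  0.034 ] 0.12995426851216157
side [ 0.5926 -0.1633  0.034 ] [ 0.4723 -0.1152  0.034 ] 0.12961633190195895
side [   34   116   568   284 65889] [317.5 257.5] [567. 283.] -0.0 [0.486 0.282 0.045]
side [403 263  23  18 174] [415.1 270. ] [27.  13.3] 29.7 [0.251 0.298 0.045]
scene [    30     90    603    310 105701] [346.  248.2] [629.1 287.7] 14.4 [0.627 0.124 0.045]
scene [345 282  68  23 157] [378.4 292.8] [70.2  2.3] 17.2 [0.719 0.257 0.045]
low [array([0.4671, 0.0905, 0.03  ]), array([0.433 , 0.3334, 0.03  ])] 0.24526280590861788
0.058 [array([0.7462, 0.1198, 0.058 ]), array([0.7059, 0.3645, 0.058 ])] [np.float64(0.282), np.float64(0.276)] 0.2479
0.07 [array([0.7396, 0.1388, 0.07  ]), array([0.6999, 0.3794, 0.07  ])] [np.float64(0.2796), np.float64(0.2737)] 0.2438
0.08 [array([0.734 , 0.1546, 0.08  ]), array([0.6949, 0.3918, 0.08  ])] [np.float64(0.279), np.float64(0.2729)] 0.2404
0.092 [array([0.7274, 0.1736, 0.092 ]), array([0.689 , 0.4067, 0.092 ])] [np.float64(0.2802), np.float64(0.2733)] 0.2362
```

View pics/rack_sc.png

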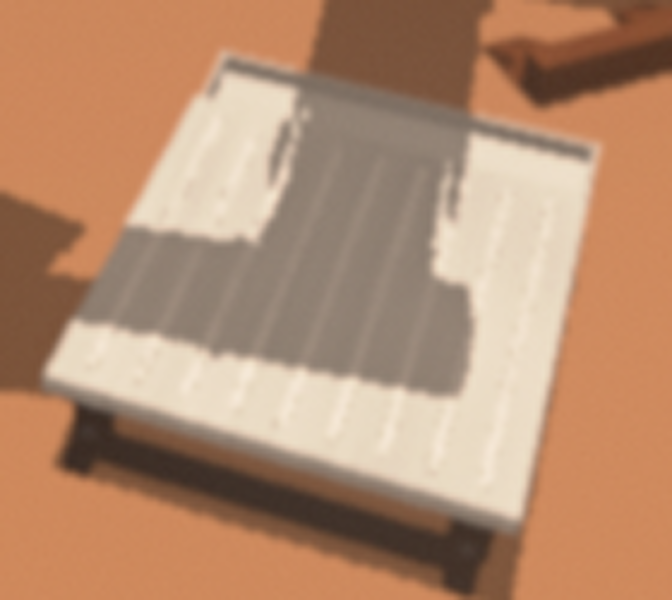

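The rack crop puts the board's high corners at about (45,380) and (520,522) in the crop, which is scene (329,274) and (428,304). I'll triangulate the slope from these and take the pin ends by hand.

```bash
python3 - <<'E'
from h import *
c=cal("side");s=cal("scene")
H=[tri(c,(233,211),s,(329.4,274.2)),tri(c,(219.7,266),s,(428.3,303.75))]
for h,l in zip(H,[np.array([.4671,.0905,.03]),np.array([.433,.3334,.03])]):
    d=h[0]-l;print(h[0].round(4),round(h[1],4),d.round(4),"yaw",np.degrees(np.arctan2(d[1],d[0])),"slope",d[2]/np.hypot(*d[:2]),np.linalg.norm(d))
a=onz(c,(308.5,151.5),.045);b=onz(c,(365,153.5),.045);print("pin",a,b,(a+b)/2,np.linalg.norm(a-b),np.degrees(np.arctan2(*(a-b)[1::-1])))
# chock centre from back top edge midpoint (avg), x axis towards +y side
A=np.array([.593,-.166]);B=np.array([.4728,-.1175]);u=(A-B)/np.linalg.norm(A-B);n=np.array([-u[1],u[0]]);print("chock",(A+B)/2+.01*n,"x yaw",np.degrees(np.arctan2(n[1],n[0])))
st=r.get_state();print(st["tcp_pos"],st["eef_rot"])
print(cv2.Rodrigues(np.eye(3))[0].ravel())
E
```

```text
[0.7419 0.1356 0.0663] 0.0033 [0.2748 0.0451 0.0363] yaw 9.311773688558985 slope 0.13043330616129445 0.280840095248388
[0.7033 0.3712 0.0632] 0.0004 [0.2703 0.0378 0.0332] yaw 7.964834323121511 slope 0.12173980290155606 0.27499082167261846
pin [ 0.60594437 -0.33037588  0.045     ] [ 0.40730835 -0.34253864  0.045     ] [ 0.50662636 -0.33645726  0.045     ] 0.19900804584282744 3.5039250488219897
chock [ 0.53664182 -0.13247645] x yaw 68.02621118134945
[ 6.74855150e-01 -7.78858187e-06  4.03955173e-01] [ 1.79928208e+02 -6.69193940e-03 -9.00062919e+01]
[0. 0. 0.]
```

```bash
cat >> h.py <<'E'
from scipy.spatial.transform import Rotation as Ro
def goal(yaw_y,slope_dir=None,slope=0):
    """tool y at world yaw_y (deg), tool z down; then tilted by slope(rad) rising along slope_dir yaw"""
    R=Ro.from_euler('xyz',[180,0,yaw_y+90],degrees=True)  # tool y = yaw_y when roll 180
    if slope_dir is not None:
        a=np.radians(slope_dir);R=Ro.from_rotvec(-slope*np.array([-np.sin(a),np.cos(a),0]))*R
    return R
def delta(grasp,Rg):
    """print the shift in current tool axes and the turn, so the grasp point reaches 'grasp' with Rg (after the turn TCP shifts)"""
    st=r.get_state();Rc=Ro.from_euler('xyz',st["eef_rot"],degrees=True)
    tcp=np.array(grasp)-Rg.apply([0,0,.159])
    d=tcp-st["tcp_pos"]
    print("t",round(st["time_s"],2),"tcp",st["tcp_pos"].round(4),"rot",st["eef_rot"].round(2),"F",st["contact_force"].round(2),"M",st["moment"].round(2),"w",round(st["gripper_width"],4))
    print("shift cur",Rc.inv().apply(d).round(4),"shift goal axes",Rg.inv().apply(d).round(4),"turn",(Rc.inv()*Rg).as_rotvec(degrees=True).round(2))
E
python3 -c "
from h import *
print(goal(180).as_euler('xyz',degrees=True));delta([.5366,-.1325,.141],goal(248))
print(goal(188,8,.125).apply([0,1,0]),goal(188,8,.125).apply([0,0,1]))"
```

```text
[-180.    0.  -90.]
t 0.15 tcp [ 0.6749 -0.      0.404 ] rot [ 1.7993e+02 -1.0000e-02 -9.0010e+01] F [ 0.4  -0.68  0.64] M [-0.02 -0.01 -0.02] w 0.0883
shift cur [0.1325 0.1381 0.1041] shift goal axes [-0.0786  0.1746  0.104 ] turn [ 7.000e-02  4.000e-02 -6.801e+01]
[-0.98254167 -0.13808723 -0.12467473] [ 0.12346141  0.01735137 -0.99219767]
```

>>> carry_out([
  [[0, 0, 0.01], [0, 0, -6.8], 0],
  [[0, 0, 0.01], [0, 0, -6.8], 0],
  [[0, 0, 0.01], [0, 0, -6.8], 0],
  [[0, 0, 0.01], [0, 0, -6.8], 0],
  [[0, 0, 0.01], [0, 0, -6.8], 0],
  [[0, 0, 0.01], [0, 0, -6.8], 0],
  [[0, 0, 0.01], [0, 0, -6.8], 0],
  [[0, 0, 0.01], [0, 0, -6.8], 0],
  [[0, 0, 0.01], [0, 0, -6.8], 0],
  [[0, 0, 0.01], [0, 0, -6.8], 0],
])

```text
time_s: 0.98
tcp_pos: [0.6748, -0.0, 0.3038]
eef_rot: [180.0, 0.0, -21.7]
contact_force: [0.2, -0.6, -0.4]
gripper_width: 0.0879
```

>>> carry_out([
  [[-0.0131, 0.0291, 0], [0, 0, 0], 0],
  [[-0.0131, 0.0291, 0], [0, 0, 0], 0],
  [[-0.0131, 0.0291, 0], [0, 0, 0], 0],
  [[-0.0131, 0.0291, 0], [0, 0, 0], 0],
  [[-0.0131, 0.0291, 0], [0, 0, 0], 0],
  [[-0.0131, 0.0291, 0], [0, 0, 0], 0],
  [[0, 0, 0], [0, 0, 0], 0],
  [[0, 0, 0], [0, 0, 0], 0],
])

```text
time_s: 1.65
tcp_pos: [0.5355, -0.1335, 0.3049]
eef_rot: [-180.0, -0.0, -22.1]
contact_force: [1.1, 0.9, 0.3]
gripper_width: 0.0875
```

```bash
python3 -c "
from h import *
delta([.5366,-.1325,.141],goal(248))
c=cal('wrist');im=shot('wrist','w1')
for P in [(.5366,-.1325,.034)]: print(proj(c,P))
np.savez('w1.npz',K=c[0],R=c[1],t=c[2])"
```

```text
t 1.65 tcp [ 0.5355 -0.1335  0.3049] rot [-1.7999e+02 -1.0000e-02 -2.2110e+01] F [1.09 0.92 0.28] M [-0.07 -0.06 -0.01] w 0.0875
shift cur [ 0.0006 -0.0014  0.0049] shift goal axes [ 0.0006 -0.0014  0.0049] turn [-0.01 -0.01 -0.11]
[327.15909802 198.50151461]
```

View pics/w1.png

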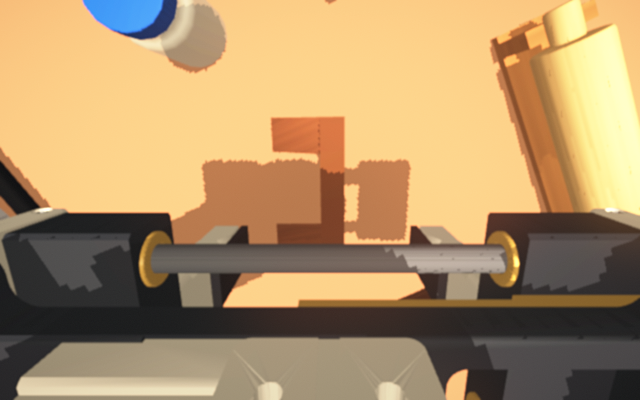

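The wrist view shows the chock aligned with the jaws: bar top at columns 319–344, upper end at row 117, wedges to the left. The bar is about 4 px right of prediction.

```bash
python3 -c "
from h import *
z=np.load('w1.npz');c=(z['K'],z['R'],z['t'])
P=onz(c,(331.5,117.5),.034);st=r.get_state();R=Ro.from_euler('xyz',st['eef_rot'],degrees=True)
print(P, R.inv().apply(P-st['tcp_pos']))
for q in [(319,118),(319,165),(344,118),(344,170)]:print(onz(c,q,.034).round(4))
"
```

```text
[ 0.59614194 -0.16053165  0.034     ] [0.06547791 0.00329247 0.27101077]
[ 0.5995 -0.1513  0.034 ]
[ 0.5652 -0.137   0.034 ]
[ 0.5921 -0.1695  0.034 ]
[ 0.5537 -0.1544  0.034 ]
```

>>> carry_out([
  [[0.0005, 0.0033, 0.015], [0, 0, 0], 0],
  [[0, 0, 0.02], [0, 0, 0], 0],
  [[0, 0, 0.02], [0, 0, 0], 0],
  [[0, 0, 0.02], [0, 0, 0], 0],
  [[0, 0, 0.02], [0, 0, 0], 0],
  [[0, 0, 0.012], [0, 0, 0], 0],
  [[0, 0, 0.01], [0, 0, 0], 0],
  [[0, 0, 0.004], [0, 0, 0], 0],
  [[0, 0, 0], [0, 0, 0], 0],
], grip_force=30)

```text
time_s: 2.45
tcp_pos: [0.5362, -0.1353, 0.1827]
eef_rot: [180.0, 0.1, -22.0]
contact_force: [0.6, -0.5, 0.7]
gripper_width: 0.0875
```

>>> carry_out([
  [[0, 0, 0], [0, 0, 0], 255],
  [[0, 0, 0], [0, 0, 0], 255],
  [[0, 0, 0], [0, 0, 0], 255],
  [[0, 0, 0], [0, 0, 0], 255],
  [[0, 0, 0], [0, 0, 0], 255],
  [[0, 0, 0], [0, 0, 0], 255],
  [[0, 0, 0], [0, 0, 0], 255],
  [[0, 0, 0], [0, 0, 0], 255],
  [[0, 0, 0], [0, 0, 0], 255],
  [[0, 0, 0], [0, 0, 0], 255],
])

```text
time_s: 3.28
tcp_pos: [0.5359, -0.1357, 0.1837]
eef_rot: [180.0, 0.0, -22.0]
contact_force: [0.6, 0.0, -0.8]
gripper_width: 0.0267
```

>>> carry_out([
  [[0, 0, 0], [0, 0, 0], 255],
  [[0, 0, 0], [0, 0, 0], 255],
  [[0, 0, 0], [0, 0, 0], 255],
  [[0, 0, 0], [0, 0, 0], 255],
  [[0, 0, 0], [0, 0, 0], 255],
])

```text
time_s: 3.7
tcp_pos: [0.5359, -0.1357, 0.1836]
eef_rot: [180.0, 0.0, -22.0]
contact_force: [0.0, -0.4, -0.1]
gripper_width: 0.02
```

>>> carry_out([
  [[0, 0, -0.01], [0, 0, 0], 255],
  [[0, 0, -0.025], [0, 0, 0], 255],
  [[0, 0, -0.025], [0, 0, 0], 255],
  [[0, 0, -0.025], [0, 0, 0], 255],
  [[0, 0, -0.025], [0, 0, 0], 255],
  [[0, 0, -0.01], [0, 0, 0], 255],
])

```text
time_s: 4.2
tcp_pos: [0.5366, -0.1357, 0.3076]
eef_rot: [-179.9, -0.3, -22.0]
contact_force: [0.6, -0.4, -2.3]
gripper_width: 0.02
```

```bash
python3 -c "
from h import *
delta([.5255,.2229,.105],goal(188.2,8.2,.125))
delta([.5255,.2229,.105],goal(188.2))"
```

```text
t 4.2 tcp [ 0.5366 -0.1357  0.3076] rot [-179.9    -0.25  -21.97] F [ 0.56 -0.36 -2.28] M [-0.2  -0.13  0.01] w 0.02
shift cur [-0.1618 -0.3184  0.0447] shift goal axes [-0.3565 -0.0146  0.0471] turn [ 6.28  3.56 59.76]
t 4.2 tcp [ 0.5366 -0.1357  0.3076] rot [-179.9    -0.25  -21.97] F [ 0.56 -0.36 -2.28] M [-0.2  -0.13  0.01] w 0.02
shift cur [-0.1446 -0.3283  0.0435] shift goal axes [-0.3565 -0.0402  0.0436] turn [-0.22 -0.18 59.83]
```

>>> carry_out([
  [[0, 0, 0], [0, 0, 6.64], 255],
  [[0, 0, 0], [0, 0, 6.64], 255],
  [[0, 0, 0], [0, 0, 6.64], 255],
  [[0, 0, 0], [0, 0, 6.64], 255],
  [[0, 0, 0], [0, 0, 6.64], 255],
  [[0, 0, 0], [0, 0, 6.64], 255],
  [[0, 0, 0], [0, 0, 6.64], 255],
  [[0, 0, 0], [0, 0, 6.64], 255],
  [[0, 0, 0], [0, 0, 6.64], 255],
  [[0, 0, 0], [3.58, 0, 0], 255],
  [[0, 0, 0], [3.58, 0, 0], 255],
])

```text
time_s: 5.12
tcp_pos: [0.5359, -0.1356, 0.3028]
eef_rot: [-172.8, 0.0, -81.8]
contact_force: [0.5, 0.5, -3.1]
gripper_width: 0.0198
```

>>> carry_out([
  [[-0.033, -0.001, 0], [0, 0, 0], 255],
  [[-0.033, -0.001, 0], [0, 0, 0], 255],
  [[-0.033, -0.001, 0], [0, 0, 0], 255],
  [[-0.033, -0.001, 0], [0, 0, 0], 255],
  [[-0.033, -0.001, 0], [0, 0, 0], 255],
  [[-0.033, -0.001, 0], [0, 0, 0], 255],
  [[-0.033, -0.001, 0], [0, 0, 0], 255],
  [[-0.033, -0.001, 0], [0, 0, 0], 255],
  [[-0.033, -0.001, 0], [0, 0, 0], 255],
  [[-0.033, -0.001, 0], [0, 0, 0], 255],
  [[-0.0265, -0.0045, 0.02], [0, 0, 0], 255],
  [[0, 0, 0.027], [0, 0, 0], 255],
])

```text
time_s: 6.12
tcp_pos: [0.5058, 0.2252, 0.2608]
eef_rot: [-172.5, 0.2, -81.5]
contact_force: [0.9, -0.0, -3.4]
gripper_width: 0.0199
```

```bash
python3 -c "
from h import *
delta([.5255,.2229,.105],goal(188.2,8.2,.125))
a=shot('side','s2');w=shot('wrist','w2')
o=np.zeros((600,800,3),np.uint8);o[:300,:480]=cv2.resize(w,(480,300),interpolation=cv2.INTER_AREA)
o[300:,:800]=cv2.resize(a[185:305,180:500],(800,300),interpolation=cv2.INTER_CUBIC)
cv2.imwrite('pics/v2.png',o[:,:,::-1])"
```

```text
t 6.12 tcp [0.5058 0.2252 0.2608] rot [-172.48    0.23  -81.5 ] F [ 0.92 -0.02 -3.4 ] M [ 0.03  0.36 -0.01] w 0.0199
shift cur [ 0.0051  0.0005 -0.0021] shift goal axes [ 0.0051  0.0004 -0.0021] turn [-0.36  0.27  0.27]
```

View pics/v2.png

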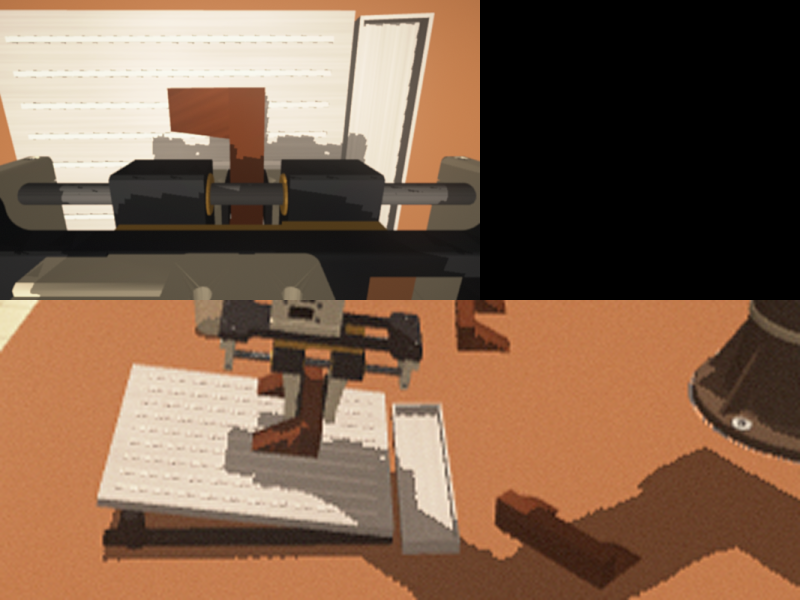

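The chock hangs squarely over the board. In the wrist view the board's far side edge is level at row ~14 and the low corner is near (473,14) full-scale. In the side view the wedges point uphill. I'll check the centring from this wrist view.

```bash
python3 -c "
from h import *
c=cal('wrist');im=cv2.imread('pics/w2.png').astype(int)
g=im.sum(2)
for u in (60,200,320,440): print(u,[int(np.argmax(np.abs(np.diff(g[:60,u]))))+.5, g[5:30:3,u].tolist()])
for v in (25,60,100,150,190): print(v,g[v,455:500:3].tolist())
st=r.get_state();R=Ro.from_euler('xyz',st['eef_rot'],degrees=True)
n=np.array([-.1234,-.0178,.992]);p0=np.array([.45,.212,.03])
def onp(p):
    o,d=ray(c,p);return o+d*(n@(p0-o))/(n@d)
u=np.array([.990*.992,.1426*.992,.1247]);v=np.cross(n,u)
for p in [(60,13.5),(440,13.5),(473,14),(460,200)]:
    P=onp(p);print(p,P.round(4),'rack s,y',(u@(P-p0)).round(4),(v@(P-p0)).round(4))
G=st['tcp_pos']+R.apply([0,0,.159]);print('grasp s,y,h',u@(G-p0),v@(G-p0),n@(G-p0))
"
```

```text
60 [12.5, [387, 387, 386, 616, 642, 647, 636, 655, 653]]
200 [12.5, [411, 415, 417, 655, 689, 697, 696, 706, 708]]
320 [13.5, [427, 424, 426, 639, 697, 703, 697, 705, 706]]
440 [13.5, [417, 415, 415, 609, 670, 670, 668, 677, 670]]
25 [669, 668, 665, 663, 664, 664, 501, 317, 344, 684, 678, 680, 670, 633, 625]
60 [681, 681, 680, 680, 685, 335, 269, 464, 692, 689, 693, 700, 691, 683, 688]
100 [681, 681, 678, 655, 284, 280, 664, 696, 697, 705, 699, 693, 692, 693, 693]
150 [691, 697, 371, 281, 559, 699, 687, 703, 698, 695, 693, 694, 692, 682, 693]
190 [552, 278, 264, 404, 412, 413, 421, 414, 416, 417, 409, 628, 690, 684, 679]
(60, 13.5) [0.6958 0.1225 0.059 ] rack s,y 0.2324 -0.1236
(440, 13.5) [0.4836 0.0914 0.032 ] rack s,y 0.0162 -0.1242
(473, 14) [0.465  0.0889 0.0297] rack s,y -0.0028 -0.124
(460, 200) [0.4455 0.1971 0.0292] rack s,y -0.0066 -0.0141
grasp s,y,h 0.08035842237924168 -0.00023665491642905684 0.05725306251955852
```

>>> carry_out([
  [[0.002, 0, 0.007], [0, 0, 0], 255],
  [[0, 0, 0.008], [0, 0, 0], 255],
  [[0, 0, 0.006], [0, 0, 0], 255],
  [[0, 0, 0.004], [0, 0, 0], 255],
  [[0, 0, 0.002], [0, 0, 0], 255],
  [[0, 0, 0], [0, 0, 0], 255],
  [[0, 0, 0], [0, 0, 0], 255],
])

```text
time_s: 6.8
tcp_pos: [0.5086, 0.2183, 0.2323]
eef_rot: [-172.8, 0.0, -81.8]
contact_force: [0.1, -0.9, -2.1]
gripper_width: 0.0196
```

```bash
cat >> h.py <<'E'
nn=np.array([-.1234,-.0178,.992]);p0=np.array([.45,.212,.03])
uu=np.array([.990*.992,.1426*.992,.1247]);vv=np.cross(nn,uu)
def rk():
    st=r.get_state();R=Ro.from_euler('xyz',st['eef_rot'],degrees=True);G=st['tcp_pos']+R.apply([0,0,.159])
    d=G-p0;F=st['contact_force'];M=st['moment']
    print("t",round(st["time_s"],2),'grasp s,y,h',[round(float(x@d),4) for x in (uu,vv,nn)],'F s,y,n',[round(float(x@F),2) for x in (uu,vv,nn)],'M',[round(float(x@M),2) for x in (uu,vv,nn)],'rot',st['eef_rot'].round(2),'w',round(st['gripper_width'],4))
E
python3 -c "
from h import *
rk();c=r.get_state()"
```

```text
t 6.8 grasp s,y,h [0.0838, -0.002, 0.0344] F s,y,n [-0.27, -0.88, -2.13] M [-0.06, 0.55, -0.04] rot [-1.7282e+02  1.0000e-02 -8.1780e+01] w 0.0196
```

>>> carry_out([
  [[0, 0, 0.003], [0, 0, 0], 255],
  [[0, 0, 0.002], [0, 0, 0], 255],
  [[0, 0, 0.002], [0, 0, 0], 255],
  [[0, 0, 0.001], [0, 0, 0], 255],
  [[0, 0, 0], [0, 0, 0], 255],
])

```text
time_s: 7.22
tcp_pos: [0.5094, 0.2187, 0.2245]
eef_rot: [-172.8, -0.0, -81.7]
contact_force: [-4.0, -0.7, 3.1]
gripper_width: 0.02
```

>>> carry_out([
  [[0, 0, 0.001], [0, 0, 0], 255],
  [[0, 0, 0], [0, 0, 0], 255],
])

```text
time_s: 7.38
tcp_pos: [0.5093, 0.2187, 0.2241]
eef_rot: [-172.8, -0.0, -81.7]
contact_force: [-8.4, -1.1, 11.2]
gripper_width: 0.0198
```

>>> carry_out([
  [[0, 0, 0.001], [0, 0, 0], 255],
  [[0, 0, 0], [0, 0, 0], 255],
])

```text
time_s: 7.55
tcp_pos: [0.5092, 0.2187, 0.2238]
eef_rot: [-172.8, -0.0, -81.7]
contact_force: [-12.9, -1.4, 18.4]
gripper_width: 0.02
```

```bash
python3 -c "
from h import *
rk();r.capture('side');rk()"
```

```text
t 7.55 grasp s,y,h [0.0834, -0.0018, 0.0258] F s,y,n [-10.6, 0.45, 19.91] M [0.04, 3.79, -0.02] rot [-172.81   -0.    -81.73] w 0.02
t 7.6 grasp s,y,h [0.0834, -0.0018, 0.0258] F s,y,n [-11.03, 0.69, 19.23] M [0.1, 3.8, 0.05] rot [-172.81    0.    -81.73] w 0.0202
```

Contact came about 2 mm early and built up to about 19 N. I'll ease off 1.5 mm and check the force before releasing.

>>> carry_out([
  [[0, 0, -0.0015], [0, 0, 0], 255],
  [[0, 0, 0], [0, 0, 0], 255],
  [[0, 0, 0], [0, 0, 0], 255],
])

```text
time_s: 7.85
tcp_pos: [0.5095, 0.2189, 0.224]
eef_rot: [-172.8, 0.0, -81.7]
contact_force: [-5.2, 0.7, 5.8]
gripper_width: 0.0199
```

```bash
python3 -c "
from h import *
rk();a=shot('side','s3');rk()
cv2.imwrite('pics/v3.png',cv2.resize(a[190:290,205:365],(800,500),interpolation=cv2.INTER_CUBIC)[:,:,::-1])"
```

```text
t 7.85 grasp s,y,h [0.0837, -0.0016, 0.026] F s,y,n [-4.28, 1.4, 6.41] M [0.37, 1.74, -0.01] rot [-1.728e+02  2.000e-02 -8.174e+01] w 0.0199
t 7.9 grasp s,y,h [0.0837, -0.0016, 0.026] F s,y,n [-5.42, 1.96, 7.17] M [0.43, 1.77, 0.03] rot [-1.7281e+02  2.0000e-02 -8.1740e+01] w 0.0201
```

View pics/v3.png

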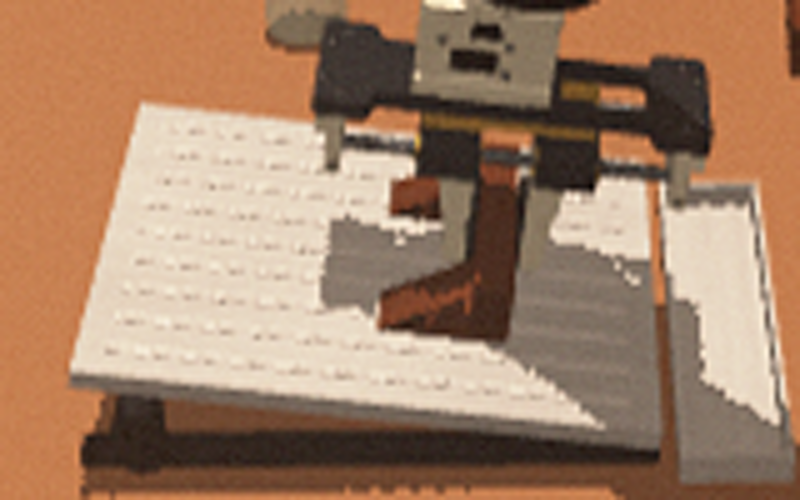

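In the crop the sole line, (378,328)–(505,341), is slightly less steep than the board's edge line, (70,382)–(658,448). The wedge tips seem to touch first, so I'll pitch 0.8° more about the sole and press lightly.

>>> carry_out([
  [[0, 0.0013, 0], [0.4, 0, 0], 255],
  [[0, 0.0013, 0], [0.4, 0, 0], 255],
  [[0, 0, 0], [0, 0, 0], 255],
  [[0, 0, 0], [0, 0, 0], 255],
])

```text
time_s: 8.23
tcp_pos: [0.5072, 0.2185, 0.2235]
eef_rot: [-172.0, 0.0, -81.7]
contact_force: [-1.5, -0.2, 4.9]
gripper_width: 0.0198
```

```bash
python3 -c "
from h import *
rk()"
```

```text
t 8.23 grasp s,y,h [0.0836, -0.0016, 0.0259] F s,y,n [-0.89, 0.0, 5.01] M [0.2, 0.89, 0.1] rot [-1.7199e+02  2.0000e-02 -8.1730e+01] w 0.0198
```

>>> carry_out([
  [[0, 0, 0.001], [0, 0, 0], 255],
  [[0, 0, 0], [0, 0, 0], 255],
  [[0, 0, 0], [0, 0, 0], 255],
])

```text
time_s: 8.48
tcp_pos: [0.5073, 0.2185, 0.2234]
eef_rot: [-172.0, 0.0, -81.7]
contact_force: [-7.9, -0.3, 16.3]
gripper_width: 0.0198
```

```bash
python3 -c "
from h import *
rk()"
```

```text
t 8.48 grasp s,y,h [0.0837, -0.0016, 0.0257] F s,y,n [-5.75, 0.83, 17.1] M [0.21, 2.6, 0.02] rot [-1.7198e+02  2.0000e-02 -8.1730e+01] w 0.0198
```

>>> carry_out([
  [[0, 0, -0.001], [0, 0, 0], 255],
  [[0, 0, 0], [0, 0, 0], 255],
  [[0, 0, 0], [0, 0, 0], 190],
  [[0, 0, 0], [0, 0, 0], 160],
  [[0, 0, 0], [0, 0, 0], 120],
  [[0, 0, 0], [0, 0, 0], 80],
  [[0, 0, 0], [0, 0, 0], 80],
  [[0, 0, 0], [0, 0, 0], 80],
  [[0, 0, 0], [0, 0, 0], 80],
])

```text
time_s: 9.23
tcp_pos: [0.507, 0.2183, 0.2232]
eef_rot: [-172.0, -0.0, -81.8]
contact_force: [-0.6, 0.3, 0.3]
gripper_width: 0.0562
```

>>> carry_out([
  [[0, 0, -0.01], [0, 0, 0], 80],
  [[0, 0, -0.02], [0, 0, 0], 80],
  [[0, 0, -0.03], [0, 0, 0], 0],
  [[0, 0, -0.04], [0, 0, 0], 0],
  [[0, 0, -0.03], [0, 0, 0], 0],
  [[0, 0, -0.02], [0, 0, 0], 0],
  [[0, 0, -0.01], [0, 0, 0], 0],
  [[0, 0, 0], [0, 0, 0], 0],
  [[0, 0, 0], [0, 0, 0], 0],
])

```text
time_s: 9.98
tcp_pos: [0.4847, 0.215, 0.3818]
eef_rot: [-172.0, 0.1, -81.8]
contact_force: [0.5, -0.3, -1.0]
gripper_width: 0.0876
```

```bash
python3 -c "
from h import *
rk();c=cal('wrist');a=shot('wrist','w4');np.savez('w4.npz',K=c[0],R=c[1],t=c[2])
delta([.5066,-.3365,.19],goal(273.5))"
```

```text
t 9.98 grasp s,y,h [0.0807, -0.0018, 0.1857] F s,y,n [0.3, -0.38, -1.05] M [0.01, 0.51, 0.0] rot [-1.7202e+02  5.0000e-02 -8.1760e+01] w 0.0876
t 10.03 tcp [0.4847 0.2148 0.3808] rot [-1.7211e+02 -2.0000e-02 -8.1770e+01] F [ 0.67  0.01 -0.7 ] M [-0.07  0.46 -0.  ] w 0.0874
shift cur [0.5488 0.0611 0.0238] shift goal axes [-0.0118  0.5516  0.0318] turn [ -6.36  -5.89 -85.12]
```

View pics/w4.png

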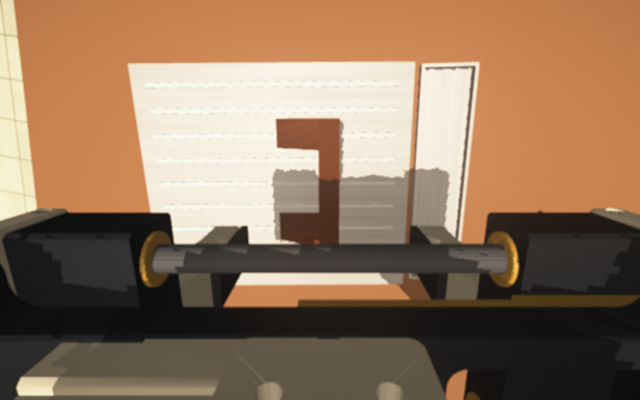

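The wrist view shows the chock released and standing squarely on the board: bar at columns 318–340, rows 119–243, wedges pointing uphill (left). Now for the pin.

>>> carry_out([
  [[0, 0, 0], [-4, 0, 0], 0],
  [[0, 0, 0], [-4, 0, 0], 0],
  [[0, 0, 0], [0, 0, -6.55], 0],
  [[0, 0, 0], [0, 0, -6.55], 0],
  [[0, 0, 0], [0, 0, -6.55], 0],
  [[0, 0, 0], [0, 0, -6.55], 0],
  [[0, 0, 0], [0, 0, -6.55], 0],
  [[0, 0, 0], [0, 0, -6.55], 0],
  [[0, 0, 0], [0, 0, -6.55], 0],
  [[0, 0, 0], [0, 0, -6.55], 0],
  [[0, 0, 0], [0, 0, -6.55], 0],
  [[0, 0, 0], [0, 0, -6.55], 0],
])

```text
time_s: 11.03
tcp_pos: [0.4849, 0.2149, 0.3796]
eef_rot: [179.8, 0.2, -16.0]
contact_force: [-0.5, 0.0, -0.4]
gripper_width: 0.0877
```

>>> carry_out([
  [[0, 0, 0], [0, 0, -6.55], 0],
  [[0, 0, 0], [0, 0, -6.55], 0],
  [[0, 0, 0], [0, 0, -6.55], 0],
  [[-0.0008, 0.0368, 0], [0, 0, 0], 0],
  [[-0.0008, 0.0368, 0], [0, 0, 0], 0],
  [[-0.0008, 0.0368, 0], [0, 0, 0], 0],
  [[-0.0008, 0.0368, 0], [0, 0, 0], 0],
  [[-0.0008, 0.0368, 0], [0, 0, 0], 0],
  [[-0.0008, 0.0368, 0], [0, 0, 0], 0],
  [[-0.0008, 0.0368, 0], [0, 0, 0], 0],
  [[-0.0008, 0.0368, 0], [0, 0, 0], 0],
  [[-0.0008, 0.0368, 0], [0, 0, 0], 0],
])

```text
time_s: 12.03
tcp_pos: [0.4969, -0.1178, 0.38]
eef_rot: [180.0, 0.2, 3.4]
contact_force: [1.4, -0.6, 0.3]
gripper_width: 0.0879
```

>>> carry_out([
  [[-0.0008, 0.0368, 0.005], [0, 0, 0], 0],
  [[-0.0008, 0.0368, 0.005], [0, 0, 0], 0],
  [[-0.0008, 0.0368, 0.005], [0, 0, 0], 0],
  [[-0.0008, 0.0368, 0.005], [0, 0, 0], 0],
  [[-0.0008, 0.0368, 0.005], [0, 0, 0], 0],
  [[-0.0008, 0.0368, 0.005], [0, 0, 0], 0],
  [[0, 0, 0], [0, 0, 0], 0],
  [[0, 0, 0], [0, 0, 0], 0],
])

```text
time_s: 12.7
tcp_pos: [0.5049, -0.3385, 0.3484]
eef_rot: [-179.9, 0.3, 3.2]
contact_force: [0.6, 0.5, -0.1]
gripper_width: 0.0873
```

```bash
python3 -c "
from h import *
delta([.5066,-.3365,.19],goal(273.5))
c=cal('wrist');a=shot('wrist','w5');np.savez('w5.npz',K=c[0],R=c[1],t=c[2])
delta([.5066,-.3365,.19],goal(273.5));print(proj(c,(.5066,-.3365,.045)))
z=np.load('w4.npz');c=(z['K'],z['R'],z['t'])
R=Ro.from_euler('xyz',[-172,0,-81.73],degrees=True);T=np.array([.5072,.2185,.2234]);Cc=T+R.apply([0,0,.1666]);print('chock',Cc)
for x in(.065,-.065):
  print(proj(c,T+R.apply([x,0,.1496])),'top end pred')
"
```

```text
t 12.7 tcp [ 0.5049 -0.3385  0.3484] rot [-179.89    0.33    3.17] F [ 0.62  0.51 -0.12] M [-0.1   0.1   0.03] w 0.0873
shift cur [ 0.0018 -0.0019 -0.0006] shift goal axes [ 0.0018 -0.0019 -0.0006] turn [-0.11  0.33 -0.33]
t 12.75 tcp [ 0.5051 -0.3374  0.3492] rot [-179.9     0.27    3.26] F [0.   1.08 0.16] M [-0.12  0.03  0.03] w 0.0874
shift cur [ 0.0015 -0.0008  0.0002] shift goal axes [ 0.0016 -0.0008  0.0002] turn [-0.1   0.27 -0.24]
[327.4335063  186.84258153]
chock [0.53014513 0.22183506 0.05842134]
[327.68188804 119.43747451] top end pred
[328.00780114 251.93418211] top end pred
```

View pics/w5.png

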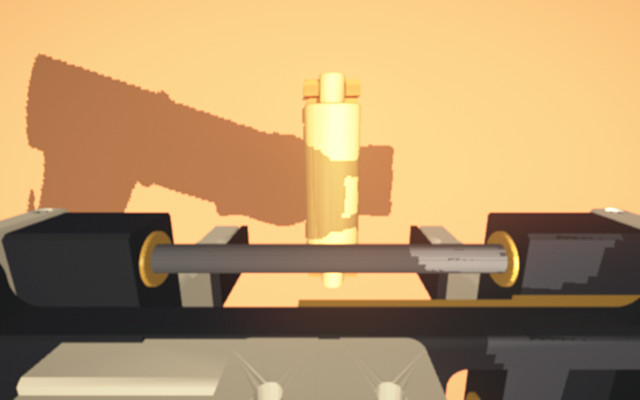

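The pin lies along the image column: barrel at columns 305–359, handle ends at rows 73 and 288, axis at about column 332.5.

```bash
python3 -c "
from h import *
z=np.load('w5.npz');c=(z['K'],z['R'],z['t'])
st=r.get_state();R=Ro.from_euler('xyz',st['eef_rot'],degrees=True)
G=st['tcp_pos']
L=[onz(c,p,.056) for p in((332.5,73),(333,288))]+[onz(c,(332,103),.07)]+[onz(c,(305,150),.045),onz(c,(359,150),.045)]
for P in L: print(P.round(4),R.inv().apply(P-G).round(4))
print((L[0]+L[1])/2,np.linalg.norm(L[0]-L[1]))
"
```

```text
[ 0.6051 -0.3355  0.056 ] [0.1014 0.0043 0.2927]
[ 0.4077 -0.3473  0.056 ] [-0.0964  0.0049  0.2936]
[ 0.5809 -0.3363  0.07  ] [0.077  0.0038 0.2788]
[ 0.5398 -0.3143  0.045 ] [ 0.0374 -0.0206  0.304 ]
[ 0.5424 -0.3633  0.045 ] [0.0372 0.0286 0.3039]
[ 0.50641268 -0.34140186  0.056     ] 0.19777104024864797
```

>>> carry_out([
  [[0.0023, 0.0043, 0.01], [0, 0, 0], 0],
  [[0, 0, 0.025], [0, 0, 0], 0],
  [[0, 0, 0.03], [0, 0, 0], 0],
  [[0, 0, 0.03], [0, 0, 0], 0],
  [[0, 0, 0.025], [0, 0, 0], 0],
  [[0, 0, 0.014], [0, 0, 0], 0],
  [[0, 0, 0.007], [0, 0, 0], 0],
  [[0, 0, 0.003], [0, 0, 0], 0],
  [[0, 0, 0], [0, 0, 0], 0],
  [[0, 0, 0], [0, 0, 0], 0],
], grip_force=25)

```text
time_s: 13.58
tcp_pos: [0.5088, -0.3406, 0.2087]
eef_rot: [180.0, -0.0, 3.4]
contact_force: [0.8, 0.1, 0.8]
gripper_width: 0.0875
```

>>> carry_out([
  [[0, 0, 0], [0, 0, 0], 255],
  [[0, 0, 0], [0, 0, 0], 255],
  [[0, 0, 0], [0, 0, 0], 255],
  [[0, 0, 0], [0, 0, 0], 255],
  [[0, 0, 0], [0, 0, 0], 255],
  [[0, 0, 0], [0, 0, 0], 255],
  [[0, 0, 0], [0, 0, 0], 255],
  [[0, 0, 0], [0, 0, 0], 255],
  [[0, 0, 0], [0, 0, 0], 255],
  [[0, 0, 0], [0, 0, 0], 255],
])

```text
time_s: 14.42
tcp_pos: [0.5081, -0.3408, 0.2078]
eef_rot: [180.0, 0.0, 3.4]
contact_force: [0.4, 0.7, 1.5]
gripper_width: 0.0494
```

>>> carry_out([
  [[0, 0, -0.005], [0, 0, 0], 255],
  [[0, 0, -0.015], [0, 0, 0], 255],
  [[0, 0, -0.03], [0, 0, 0], 255],
  [[0, 0, -0.03], [0, 0, 0], 255],
  [[0, 0, -0.03], [0, 0, 0], 255],
  [[0, 0, -0.03], [0, 0, 0], 255],
  [[0, 0, -0.02], [0, 0, 0], 255],
  [[0, 0, 0], [0, 0, 0], 255],
])

```text
time_s: 15.08
tcp_pos: [0.509, -0.3412, 0.3731]
eef_rot: [179.8, -0.3, 3.4]
contact_force: [1.2, 0.2, -2.5]
gripper_width: 0.049
```

```bash
cat >> h.py <<'E'
Rch=Ro.from_euler('xyz',[-172,0,-81.73],degrees=True);Cc=np.array([.53015,.22184,.05842])
PO=np.array([-.0018,0,.1628])
def pin(x,z,y=0):
    """shift for the pin to reach x,y,z of the chock frame"""
    st=r.get_state();Rc=Ro.from_euler('xyz',st["eef_rot"],degrees=True)
    P=Cc+Rch.apply([-y,-x,-z]);d=P-Rch.apply(PO)-st["tcp_pos"]
    q=Rch.inv().apply(st["tcp_pos"]+Rc.apply(PO)-Cc)
    F=Rch.inv().apply(st["contact_force"]);M=Rch.inv().apply(st["moment"])
    print("t",round(st["time_s"],2),"tcp",st["tcp_pos"].round(4),"rot",st["eef_rot"].round(2),"w",round(st["gripper_width"],4))
    print("shift(final axes)",Rch.inv().apply(d).round(4),"turn",(Rc.inv()*Rch).as_rotvec(degrees=True).round(2),"pin in chock x,y,z",(-q[[1,0,2]]).round(4),"F chock x,y,z",(-F[[1,0,2]]).round(2),"M chock",(-M[[1,0,2]]).round(2))
E
python3 -c "
from h import *
pin(.094,.068)"
```

```text
t 15.08 tcp [ 0.509  -0.3412  0.3731] rot [179.8   -0.34   3.42] w 0.049
shift(final axes) [-0.5524 -0.1511  0.095 ] turn [ 6.38  5.52 85.03] pin in chock x,y,z [-0.0806 -0.5547  0.1647] F chock x,y,z [ 0.91  0.04 -2.61] M chock [-0.15 -0.16 -0.01]
```

>>> carry_out([
  [[0, 0, 0], [0, 0, 6.55], 255],
  [[0, 0, 0], [0, 0, 6.55], 255],
  [[0, 0, 0], [0, 0, 6.55], 255],
  [[0, 0, 0], [0, 0, 6.55], 255],
  [[0, 0, 0], [0, 0, 6.55], 255],
  [[0, 0, 0], [0, 0, 6.55], 255],
  [[0, 0, 0], [0, 0, 6.55], 255],
  [[0, 0, 0], [0, 0, 6.55], 255],
  [[0, 0, 0], [0, 0, 6.55], 255],
  [[0, 0, 0], [0, 0, 6.55], 255],
  [[0, 0, 0], [0, 0, 6.55], 255],
  [[0, 0, 0], [0, 0, 6.55], 255],
])

```text
time_s: 16.08
tcp_pos: [0.5078, -0.3405, 0.3665]
eef_rot: [179.9, 0.1, -75.6]
contact_force: [-0.1, -0.6, -2.9]
gripper_width: 0.0492
```

>>> carry_out([
  [[0, 0, 0], [0, 0, 6.55], 255],
  [[0, 0, 0], [4, 0, 0], 255],
  [[0, 0, 0], [4, 0, 0], 255],
  [[-0.0368, -0.0101, 0], [0, 0, 0], 255],
  [[-0.0368, -0.0101, 0], [0, 0, 0], 255],
  [[-0.0368, -0.0101, 0], [0, 0, 0], 255],
  [[-0.0368, -0.0101, 0], [0, 0, 0], 255],
  [[-0.0368, -0.0101, 0], [0, 0, 0], 255],
  [[-0.0368, -0.0101, 0], [0, 0, 0], 255],
  [[-0.0368, -0.0101, 0], [0, 0, 0], 255],
  [[-0.0368, -0.0101, 0], [0, 0, 0], 255],
  [[-0.0368, -0.0101, 0], [0, 0, 0], 255],
])

```text
time_s: 17.08
tcp_pos: [0.5491, 0.0017, 0.3795]
eef_rot: [-172.1, 0.0, -81.8]
contact_force: [1.2, -1.3, -3.3]
gripper_width: 0.0496
```

>>> carry_out([
  [[-0.0368, -0.0101, 0], [0, 0, 0], 255],
  [[-0.0368, -0.0101, 0], [0, 0, 0], 255],
  [[-0.0368, -0.0101, 0], [0, 0, 0], 255],
  [[-0.0368, -0.0101, 0], [0, 0, 0], 255],
  [[-0.0368, -0.0101, 0], [0, 0, 0], 255],
  [[-0.0368, -0.0101, 0], [0, 0, 0], 255],
  [[0, 0, 0], [0, 0, 0], 255],
  [[0, 0, 0], [0, 0, 0], 255],
])

```text
time_s: 17.75
tcp_pos: [0.5772, 0.229, 0.3869]
eef_rot: [-172.2, -0.1, -81.6]
contact_force: [0.4, -0.8, -3.9]
gripper_width: 0.0495
```

```bash
python3 -c "
from h import *
pin(.094,.068)"
```

```text
t 17.75 tcp [0.5772 0.229  0.3869] rot [-1.722e+02 -6.000e-02 -8.161e+01] w 0.0495
shift(final axes) [ 0.0022 -0.0012  0.0878] turn [ 0.2  -0.04  0.12] pin in chock x,y,z [0.0922 0.002  0.1558] F chock x,y,z [-0.29 -0.86 -3.91] M chock [-0.11  0.71  0.01]
```

>>> carry_out([
  [[0.001, -0.001, 0.01], [0, 0, 0], 255],
  [[0, 0, 0.02], [0, 0, 0], 255],
  [[0, 0, 0.025], [0, 0, 0], 255],
  [[0, 0, 0.025], [0, 0, 0], 255],
  [[0, 0, 0.02], [0, 0, 0], 255],
  [[0, 0, 0.015], [0, 0, 0], 255],
  [[0, 0, 0.01], [0, 0, 0], 255],
  [[0, 0, 0.005], [0, 0, 0], 255],
  [[0, 0, 0.003], [0, 0, 0], 255],
  [[0, 0, 0], [0, 0, 0], 255],
  [[0, 0, 0], [0, 0, 0], 255],
])

```text
time_s: 18.67
tcp_pos: [0.5972, 0.2287, 0.258]
eef_rot: [-172.0, 0.0, -81.8]
contact_force: [-0.2, 0.6, -2.5]
gripper_width: 0.0492
```

```bash
python3 -c "
from h import *
pin(.094,.008);a=shot('side','s6');w=shot('wrist','w6');pin(.094,.008)
o=np.zeros((600,800,3),np.uint8);o[:300,:480]=cv2.resize(w,(480,300),interpolation=cv2.INTER_AREA)
o[300:,:600]=cv2.resize(a[180:290,205:425],(600,300),interpolation=cv2.INTER_CUBIC)
cv2.imwrite('pics/v6.png',o[:,:600,::-1])"
```

```text
t 18.67 tcp [0.5972 0.2287 0.258 ] rot [-1.7198e+02  3.0000e-02 -8.1770e+01] w 0.0492
shift(final axes) [-0.001   0.0005  0.0174] turn [-0.02  0.02 -0.04] pin in chock x,y,z [ 0.0945 -0.001   0.0254] F chock x,y,z [-0.45  0.62 -2.41] M chock [ 0.03  0.62 -0.  ]
t 18.77 tcp [0.5972 0.229  0.2583] rot [-1.7195e+02  5.0000e-02 -8.1750e+01] w 0.0494
shift(final axes) [-0.0008  0.0005  0.0177] turn [-0.05  0.05 -0.03] pin in chock x,y,z [ 0.0947 -0.0007  0.0257] F chock x,y,z [ 0.41  0.09 -3.48] M chock [-0.02  0.64 -0.04]
```

View pics/v6.png

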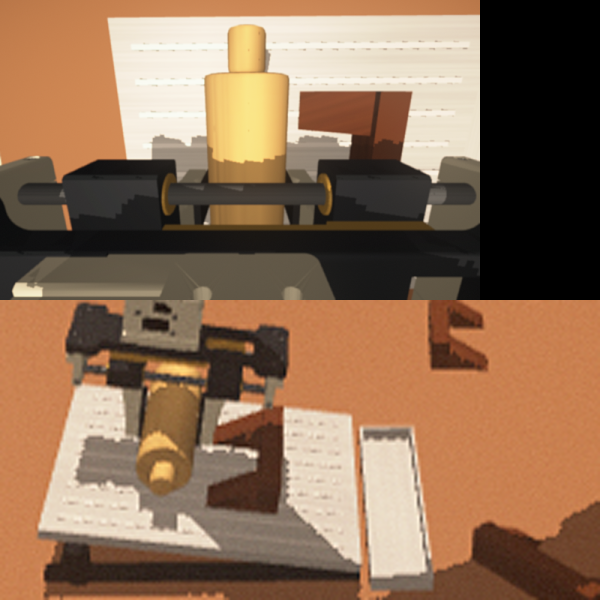

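The pin hangs level and parallel to the chock bar, uphill of the wedges. I'll go down to feel the board.

>>> carry_out([
  [[0, 0, 0.005], [0, 0, 0], 255],
  [[0, 0, 0.005], [0, 0, 0], 255],
  [[0, 0, 0.003], [0, 0, 0], 255],
  [[0, 0, 0.001], [0, 0, 0], 255],
  [[0, 0, 0], [0, 0, 0], 255],
  [[0, 0, 0], [0, 0, 0], 255],
])

```text
time_s: 19.27
tcp_pos: [0.5989, 0.2291, 0.2431]
eef_rot: [-172.1, -0.0, -81.8]
contact_force: [-0.1, 0.2, -2.7]
gripper_width: 0.0496
```

>>> carry_out([
  [[0, 0, 0.001], [0, 0, 0], 255],
  [[0, 0, 0], [0, 0, 0], 255],
])

```text
time_s: 19.43
tcp_pos: [0.5991, 0.2292, 0.2423]
eef_rot: [-172.0, 0.0, -81.8]
contact_force: [-0.2, -0.5, -3.3]
gripper_width: 0.0494
```

```bash
python3 -c "
from h import *
pin(.08,.008)"
```

```text
t 19.43 tcp [0.5991 0.2292 0.2423] rot [-172.04    0.    -81.76] w 0.0494
shift(final axes) [-0.0009  0.0142  0.0016] turn [ 0.04 -0.   -0.03] pin in chock x,y,z [ 0.0941 -0.0009  0.0096] F chock x,y,z [-0.71 -0.5  -3.22] M chock [ 0.01  0.64 -0.02]
```

>>> carry_out([
  [[0, 0, 0.001], [0, 0, 0], 255],
  [[0, 0, 0], [0, 0, 0], 255],
])

```text
time_s: 19.6
tcp_pos: [0.5992, 0.2291, 0.2412]
eef_rot: [-172.0, -0.0, -81.8]
contact_force: [-0.6, -0.2, -2.1]
gripper_width: 0.0491
```

>>> carry_out([
  [[0, 0, 0.0007], [0, 0, 0], 255],
  [[0, 0, 0], [0, 0, 0], 255],
])

```text
time_s: 19.77
tcp_pos: [0.5992, 0.2291, 0.241]
eef_rot: [-172.0, -0.0, -81.8]
contact_force: [-1.9, -0.8, 2.0]
gripper_width: 0.0495
```

```bash
python3 -c "
from h import *
pin(.08,.008)"
```

```text
t 19.77 tcp [0.5992 0.2291 0.241 ] rot [-172.03   -0.    -81.76] w 0.0495
shift(final axes) [-0.0009  0.0142  0.0004] turn [ 0.03 -0.   -0.03] pin in chock x,y,z [ 0.0941 -0.0009  0.0084] F chock x,y,z [-1.72 -0.52  2.28] M chock [-0.08  1.29  0.06]
```

>>> carry_out([
  [[-0.0009, 0.001, -0.0004], [0, 0, 0], 255],
  [[0, 0.003, 0], [0, 0, 0], 255],
  [[0, 0.004, 0], [0, 0, 0], 255],
  [[0, 0.004, 0], [0, 0, 0], 255],
  [[0, 0.004, 0], [0, 0, 0], 255],
  [[0, 0.004, 0], [0, 0, 0], 255],
  [[0, 0.003, 0], [0, 0, 0], 255],
  [[0, 0.002, 0], [0, 0, 0], 255],
  [[0, 0.001, 0], [0, 0, 0], 255],
  [[0, 0, 0], [0, 0, 0], 255],
  [[0, 0, 0], [0, 0, 0], 255],
])

```text
time_s: 20.68
tcp_pos: [0.5734, 0.2263, 0.2374]
eef_rot: [-172.1, -0.0, -81.8]
contact_force: [-1.9, 0.1, -0.3]
gripper_width: 0.0496
```

```bash
python3 -c "
from h import *
pin(.064,.008)"
```

```text
t 20.68 tcp [0.5734 0.2263 0.2374] rot [-1.7207e+02 -1.0000e-02 -8.1760e+01] w 0.0496
shift(final axes) [-0.      0.0039  0.0004] turn [ 0.07 -0.02 -0.03] pin in chock x,y,z [ 0.0677 -0.0001  0.0084] F chock x,y,z [-1.9   0.4  -0.03] M chock [0.11 1.26 0.02]
```

>>> carry_out([
  [[0, 0.001, 0], [0, 0, 0], 255],
  [[0, 0.001, 0], [0, 0, 0], 255],
  [[0, 0, 0], [0, 0, 0], 255],
  [[0, 0, 0], [0, 0, 0], 255],
])

```text
time_s: 21.02
tcp_pos: [0.5717, 0.2261, 0.2372]
eef_rot: [-172.0, 0.0, -81.8]
contact_force: [-0.2, 0.2, -2.2]
gripper_width: 0.0494
```

>>> carry_out([
  [[0, 0.001, 0], [0, 0, 0], 255],
  [[0, 0, 0], [0, 0, 0], 255],
])

```text
time_s: 21.18
tcp_pos: [0.5707, 0.2259, 0.237]
eef_rot: [-172.0, 0.0, -81.8]
contact_force: [0.4, 0.9, -1.5]
gripper_width: 0.0499
```

```bash
python3 -c "
from h import *
pin(.064,.008)"
```

```text
t 21.18 tcp [0.5707 0.2259 0.237 ] rot [-1.7203e+02  1.0000e-02 -8.1760e+01] w 0.0499
shift(final axes) [0.     0.0011 0.0004] turn [ 0.03  0.   -0.03] pin in chock x,y,z [0.0651 0.     0.0084] F chock x,y,z [ 0.32  0.85 -1.59] M chock [ 0.08  0.49 -0.04]
```

>>> carry_out([
  [[0, 0.0007, 0.0003], [0, 0, 0], 255],
  [[0, 0, 0], [0, 0, 0], 255],
  [[0, 0, 0], [0, 0, 0], 255],
])

```text
time_s: 21.43
tcp_pos: [0.5703, 0.2259, 0.2369]
eef_rot: [-172.0, 0.0, -81.7]
contact_force: [1.4, 0.5, 0.5]
gripper_width: 0.0498
```

```bash
python3 -c "
from h import *
pin(.064,.008)"
```

```text
t 21.43 tcp [0.5703 0.2259 0.2369] rot [-1.720e+02  1.000e-02 -8.175e+01] w 0.0498
shift(final axes) [0.0001 0.0007 0.0004] turn [-0.    0.01 -0.02] pin in chock x,y,z [0.0648 0.0001 0.0084] F chock x,y,z [1.49 0.28 0.26] M chock [-0.15  0.01  0.01]
```

>>> carry_out([
  [[0, 0.0006, 0], [0, 0, 0], 255],
  [[0, 0, 0], [0, 0, 0], 255],
  [[0, 0, 0], [0, 0, 0], 255],
])

```text
time_s: 21.68
tcp_pos: [0.5696, 0.2259, 0.2368]
eef_rot: [-172.0, 0.0, -81.8]
contact_force: [1.8, 0.3, 0.8]
gripper_width: 0.0496
```

```bash
python3 -c "
from h import *
pin(.064,.008)"
```

```text
t 21.68 tcp [0.5696 0.2259 0.2368] rot [-1.720e+02  2.000e-02 -8.175e+01] w 0.0496
shift(final axes) [0.0001 0.0001 0.0004] turn [-0.    0.02 -0.02] pin in chock x,y,z [0.0641 0.0002 0.0084] F chock x,y,z [1.96 0.01 0.54] M chock [-0.07 -0.09 -0.03]
```

>>> carry_out([
  [[0, 0.0003, 0.0006], [0, 0, 0], 255],
  [[0, 0, 0], [0, 0, 0], 255],
  [[0, 0, 0], [0, 0, 0], 255],
])

```text
time_s: 21.93
tcp_pos: [0.5695, 0.2259, 0.2368]
eef_rot: [-172.0, 0.0, -81.7]
contact_force: [-0.3, -0.7, 6.1]
gripper_width: 0.0495
```

```bash
python3 -c "
from h import *
pin(.064,.008)"
```

```text
t 21.93 tcp [0.5695 0.2259 0.2368] rot [-1.7196e+02  2.0000e-02 -8.1740e+01] w 0.0495
shift(final axes) [ 0.0001 -0.      0.0003] turn [-0.04  0.02 -0.01] pin in chock x,y,z [0.0641 0.0002 0.0083] F chock x,y,z [ 0.47 -0.63  6.08] M chock [-0.32  0.2  -0.03]
```

>>> carry_out([
  [[0, 0.0006, -0.0002], [0, 0, 0], 255],
  [[0, 0, 0], [0, 0, 0], 255],
  [[0, 0, 0], [0, 0, 0], 255],
])

```text
time_s: 22.18
tcp_pos: [0.569, 0.2259, 0.2367]
eef_rot: [-172.0, 0.0, -81.7]
contact_force: [2.1, -0.7, 5.7]
gripper_width: 0.0498
```

```bash
python3 -c "
from h import *
pin(.064,.008);a=shot('side','s7');w=shot('wrist','w7');pin(.064,.008)
o=np.zeros((600,600,3),np.uint8);o[:300,:480]=cv2.resize(w,(480,300),interpolation=cv2.INTER_AREA)
o[300:,:600]=cv2.resize(a[190:290,205:405],(600,300),interpolation=cv2.INTER_CUBIC)
cv2.imwrite('pics/v7.png',o[:,:,::-1])"
```

```text
t 22.18 tcp [0.569  0.2259 0.2367] rot [-1.7195e+02  3.0000e-02 -8.1740e+01] w 0.0498
shift(final axes) [ 0.0002 -0.0005  0.0003] turn [-0.05  0.03 -0.02] pin in chock x,y,z [0.0636 0.0003 0.0083] F chock x,y,z [ 2.74 -1.02  5.4 ] M chock [-0.24 -0.43 -0.12]
t 22.28 tcp [0.569  0.2259 0.2367] rot [-1.7196e+02  3.0000e-02 -8.1740e+01] w 0.0493
shift(final axes) [ 0.0002 -0.0005  0.0003] turn [-0.04  0.03 -0.02] pin in chock x,y,z [0.0636 0.0003 0.0083] F chock x,y,z [ 2.6  -0.65  4.93] M chock [-0.27 -0.47 -0.11]
```

View pics/v7.png

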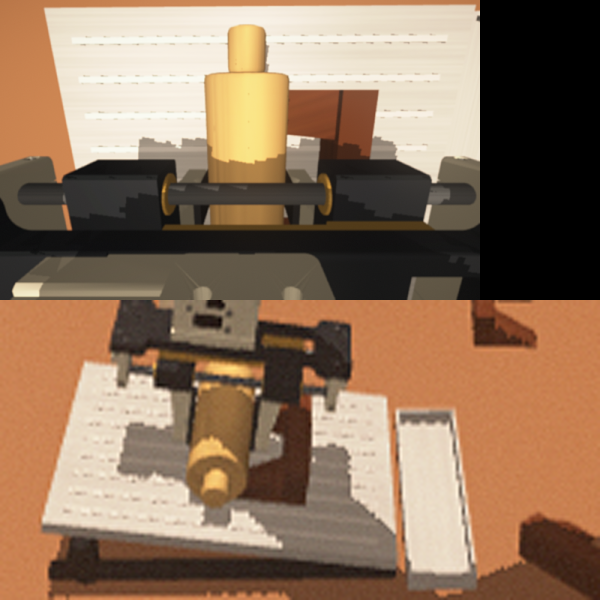

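The pin rests against both wedges, parallel to the bar, and the forces show contact with both wedge and board (Fx ≈ 2.7 N, Fz ≈ 5 N). The position matches the snug pose too (63.6, 0.3, 8.3 mm). Opening just enough now.

>>> carry_out([
  [[0, 0, 0], [0, 0, 0], 105],
  [[0, 0, 0], [0, 0, 0], 100],
  [[0, 0, 0], [0, 0, 0], 95],
  [[0, 0, 0], [0, 0, 0], 90],
  [[0, 0, 0], [0, 0, 0], 90],
  [[0, 0, 0], [0, 0, 0], 90],
])

```text
time_s: 22.78
tcp_pos: [0.5683, 0.2255, 0.2356]
eef_rot: [-172.1, -0.0, -81.8]
contact_force: [-0.1, -0.6, -0.9]
gripper_width: 0.0567
```

```bash
python3 -c "
from h import *
pin(.064,.008)"
```

```text
t 22.78 tcp [0.5683 0.2255 0.2356] rot [-1.7209e+02 -3.0000e-02 -8.1770e+01] w 0.0567
shift(final axes) [-0.0001 -0.0014 -0.0007] turn [ 0.09 -0.03 -0.03] pin in chock x,y,z [ 0.0623 -0.0002  0.0073] F chock x,y,z [-0.27 -0.6  -0.86] M chock [ 0.01  0.52 -0.02]
```

>>> carry_out([
  [[0, -0.001, 0], [0, 0, 0], 90],
  [[0, 0, -0.005], [0, 0, 0], 90],
  [[0, 0, -0.01], [0, 0, 0], 90],
  [[0, 0, -0.015], [0, 0, 0], 90],
  [[0, 0, -0.02], [0, 0, 0], 90],
  [[0, 0, -0.03], [0, 0, 0], 90],
  [[0, 0, -0.035], [0, 0, 0], 90],
  [[0, 0, -0.035], [0, 0, 0], 60],
  [[0, 0, -0.02], [0, 0, 0], 60],
  [[0, 0, 0], [0, 0, 0], 60],
  [[0, 0, 0], [0, 0, 0], 60],
])

```text
time_s: 23.7
tcp_pos: [0.546, 0.2223, 0.4072]
eef_rot: [-171.8, 0.1, -81.7]
contact_force: [0.1, -0.5, -1.2]
gripper_width: 0.0663
```

```bash
python3 -c "
from h import *
pin(.064,.008)
import os
ref=cv2.imread('pics/s7.png').astype(int)
x=shot('side','s8').astype(int)[:,:,::-1];sc=shot('scene','c8')
cw=cal('wrist');w=shot('wrist','w8')
c=cal('side')
# pin mask on side view: handle/barrel near end, before vs after
for n,im in(('before',ref),('after',x)):
    B,G,R=im[...,0],im[...,1],im[...,2]
    m=((B<.62*R)&(G>.68*R)&(R>90)).astype(np.uint8);m[:190]=0;m[300:]=0;m[:,:225]=0;m[:,310:]=0
    ys,xs=np.where(m);print(n,len(xs),[np.percentile(xs,q) for q in(1,50,99)],[np.percentile(ys,q) for q in(1,50,99)])
    y0=ys>np.percentile(ys,85);print('near end centroid',xs[y0].mean().round(1),ys[y0].mean().round(1))
# difference in chock's region
d=np.abs(x-ref).sum(2);print('diff bar end rows330-358 crop',d[235:260,290:308].mean())
P=Cc+Rch.apply([0,-.064,-.008]);print('pin pred wrist',[proj(cw,P+Rch.apply([s*.075,0,-.0])).round(1) for s in(1,-1)], 'edges',[proj(cw,P+Rch.apply([.06,s*.025,0])).round(1) for s in(1,-1)])
B_=[proj(cw,Cc+Rch.apply([.065,y,-.017])).round(1) for y in(-.01,.01)];print('bar top end pred',B_)
g=w.astype(int);v=int(proj(cw,P+Rch.apply([.06,0,0]))[1])
row=g[v];print(v,[(u,row[u].tolist()) for u in range(200,420,6)])
"
```

```text
t 23.7 tcp [0.546  0.2223 0.4072] rot [-1.7184e+02  1.4000e-01 -8.1750e+01] w 0.0663
shift(final axes) [0.     0.0002 0.1724] turn [-0.16  0.14 -0.04] pin in chock x,y,z [0.0646 0.0004 0.1804] F chock x,y,z [-0.16 -0.48 -1.17] M chock [-0.02  0.52  0.04]
before 1012 [np.float64(229.11), np.float64(278.0), np.float64(308.0)] [np.float64(192.0), np.float64(233.0), np.float64(273.0)]
near end centroid 273.3 257.9
after 1017 [np.float64(230.16), np.float64(277.0), np.float64(295.0)] [np.float64(190.0), np.float64(232.0), np.float64(273.0)]
near end centroid 273.0 257.8
diff bar end rows330-358 crop 43.17333333333333
pin pred wrist [array([327.5, 110.9]), array([327.8, 253.4])] edges [array([352.9, 126.6]), array([302.2, 126.7])]
bar top end pred [array([384.1, 121.4]), array([405.1, 121.4])]
126 [(200, [207, 137, 87]), (206, [244, 236, 220]), (212, [245, 236, 222]), (218, [245, 237, 223]), (224, [246, 237, 224]), (230, [246, 238, 225]), (236, [246, 238, 225]), (242, [246, 238, 226]), (248, [247, 239, 226]), (254, [247, 239, 227]), (260, [247, 239, 226]), (266, [247, 240, 227]), (272, [247, 240, 228]), (278, [247, 240, 227]), (284, [247, 240, 228]), (290, [247, 240, 228]), (296, [247, 240, 227]), (302, [244, 236, 216]), (308, [231, 182, 108]), (314, [242, 201, 119]), (320, [248, 213, 126]), (326, [249, 225, 134]), (332, [248, 227, 136]), (338, [248, 217, 129]), (344, [237, 192, 111]), (350, [202, 153, 90]), (356, [135, 78, 50]), (362, [146, 85, 54]), (368, [144, 84, 55]), (374, [142, 83, 55]), (380, [148, 86, 57]), (386, [137, 81, 55]), (392, [138, 82, 55]), (398, [138, 81, 56]), (404, [139, 85, 60]), (410, [239, 230, 212]), (416, [239, 229, 211])]
```

>>> carry_out([
  [[0, 0, 0], [0, 0, 0], 60],
  [[0, 0, 0], [0, 0, 0], 60],
  [[0, 0, 0], [0, 0, 0], 60],
  [[0, 0, 0], [0, 0, 0], 60],
  [[0, 0, 0], [0, 0, 0], 60],
  [[0, 0, 0], [0, 0, 0], 60],
  [[0, 0, 0], [0, 0, 0], 60],
  [[0, 0, 0], [0, 0, 0], 60],
  [[0, 0, 0], [0, 0, 0], 60],
  [[0, 0, 0], [0, 0, 0], 60],
])

```text
time_s: 24.68
tcp_pos: [0.5463, 0.2224, 0.4046]
eef_rot: [-172.0, 0.0, -81.8]
contact_force: [0.2, -0.3, -0.4]
gripper_width: 0.0672
```

```bash
python3 -c "
from h import *
a=cv2.imread('pics/s8.png').astype(int);b=shot('side','s9').astype(int)[:,:,::-1]
o=cv2.imread('pics/side0.png').astype(int)
d=np.abs(a-b).sum(2);print('rack diff',d[215:290,215:370].mean(),(d[215:290,215:370]>60).sum())
d0=np.abs(o-b).sum(2);print('jar/mug diff vs start',(d0[140:200,250:285]>90).sum())
cw=cal('wrist');w=shot('wrist','w9').astype(int);w8=cv2.imread('pics/w8.png')[:,:,::-1].astype(int)
for im in(w8,w):
  for v in (115,126,140,160):
    br=[u for u in range(280,430) if im[v,u,2]<.65*im[v,u,0]];print(v,br[0],br[-1],len(br))
print(r.get_state()['contact_force'])
"
```

```text
rack diff 8.17152688172043 38
jar/mug diff vs start 498
115 304 353 50
126 304 404 101
140 304 404 101
160 305 402 71
115 305 353 49
126 305 405 101
140 305 404 100
160 305 403 73
[-0.30013285 -0.03262767  0.16644089]
```

```bash
python3 -c "
from h import *
for f in('side0','s9','scene0','c8'):
    i=cv2.imread(f'pics/{f}.png').astype(int);m=(i[...,0]>1.5*i[...,2])&(i[...,0]>80);k,l,s,c=cv2.connectedComponentsWithStats(m.astype(np.uint8));j=1+np.argmax(s[1:,4]);print(f,'lid',c[j].round(1),s[j,4])
    q=i[195:245,190:240] if 's' == f[0] and 'side' not in f and f!='s9' else None
a=cv2.imread('pics/scene0.png').astype(int);b=cv2.imread('pics/c8.png').astype(int);print('mug diff px',(np.abs(a-b).sum(2)[198:245,190:238]>90).sum())
r.close_job()"
```

```text
side0 lid [264.5 167.2] 80
s9 lid [261.3 167.4] 39
scene0 lid [265.3 224.7] 179
c8 lid [265.  224.9] 169
mug diff px 0
the job is handed in; nothing more can be done
```

The pin is lying across the slope against both wedges of the chock, with the gripper clear above it. I handed the job in after about 25 s of robot time.

**What I did**
- **Chock:** I picked the one farthest from the base, about 0.56 m away; the look-alikes were at about 0.40–0.42 m. I set it squarely on the board with its wedges uphill, at a slope of about 0.14 rad found by feel, and let go.
- **Pin:** I lifted it from the cradle, felt it touch the board uphill of the chock, and eased it down the slope. I released it once it pressed on the wedges and the board with about 2.7 N along the slope and 5 N into the board. Its measured place was x = 63.6, y = 0.3, z = 8.3 mm in the chock frame, against x = 64, z = 8 for snug. I opened the fingers only to about 57 mm before lifting off.

**Last checks**
- Wrist pictures taken about 1 s apart after release show the pin and chock in the same place within 1 px.
- The force on the arm was about zero.
- The mug did not change between the first and last scene pictures, and the jar lid moved only 0.3 px.

**Checks that disagreed**
- **Jar:** A plain side-view difference around the jar and mug was large, and the lid's centre there moved 3 px. Only half as many lid pixels were detected as at the start, so I put this down to the arm or its shadow. The scene view shows both in place.
- **Chock:** It may have slid about 1 mm downhill while the pin was pressed on. One reading put its bar end about 2 px off the prediction, but the other rows agreed with it.

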